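Set out the print plate of a bioprinter

TASK

Set out the black print plate for the next run: stand the white dish in the middle of the plate and put its knobbed cover squarely on top of it; stand the tall cartridge upright on the plate's long middle line, midway between the dish and the plate's end nearer the blue tube rack, and the short, stout cartridge likewise between the dish and the other end. Set each thing down rather than dropping it, and leave the pipette-tip box, the bottle and the screwdriver where they are.

Things in the scene. Friction and masses are not known exactly. Their poses are not given: they have to be found in the camera images.
- plate: Black plate fixed on the bench, 120 mm along its x, 240 mm along its y (long side), 8 mm thick. Origin: centre of its underside; z up. Thin grey lines along x and y cross at its middle, where the dish goes; the points midway between the dish (radius 28 mm) and the two ends lie on the long line at y = +74 and -74 mm in this frame. Turned by up to 0.35 rad.
- rack: Blue three-tier tube rack with white ends, holding capped tubes, fixed on the bench beyond one end of the plate (robot's left or right). 202 mm along its x, 88 mm along its y, 86 mm high over the tube caps. Origin: centre of its underside. It shows which end of the plate the tall cartridge belongs to.
- dish_center (a point): White ceramic open round dish, outside diameter 56 mm, 22 mm high, wall 3 mm, about 70 g. Loose. The point is its centre, half-way up (11 mm above its underside).
- cover_center (a point): Flat round white ceramic cover of the dish: disc of diameter 60 mm, 5 mm thick, flat underneath, with an upright round knob in its middle, 18 mm in diameter and 25 mm high (30 mm overall), about 60 g. Loose, lying knob up on the bench. The point lies on its axis, half-way up (15 mm above its underside, within the knob).
- tall_center (a point): The tall cartridge: a bare aluminium barrel of diameter 30 mm standing on a black foot (diameter 34 mm, 6 mm high) with a narrow black nozzle cone on top (the uppermost 18 mm); 90 mm high overall, about 140 g. Loose, standing. The point is on its axis, half-way up (45 mm above its underside); z along its axis, up.
- short_center (a point): The short cartridge: like the tall one but stouter and only 55 mm high overall: aluminium barrel of diameter 38 mm, black foot (diameter 42 mm, 6 mm high), black nozzle cone (uppermost 18 mm), about 90 g. Loose, standing. The point is on its axis, half-way up (27.5 mm above its underside); z along its axis, up.
- tipbox: Bystander: closed pipette-tip box, grey with a white lid, 122 x 87 x 62 mm, 400 g, loose, standing beyond the plate's other end. Origin: centre of its underside. Leave it alone.
- bottle_center (a point): Bystander: small white bottle with a grey cap, diameter 54 mm, 110 mm high, loose, standing beyond the plate as seen from the robot. The point is its centre, half-way up. Leave it alone.
- driver: Bystander: screwdriver with a yellow handle, about 200 mm long, lying beyond the plate as seen from the robot, loose. Its long axis is its x. Leave it alone.
Things that resemble listed ones, but are neither listed nor needed, are in the scene too. Leave any turquoise look-alike of the part that bears short_center alone.

How it is judged:
By the outcome, as a careful person would: the job done as asked, in the order asked, and still so for the second after the job is handed in, with the robot touching nothing.
It also fails if it takes over 96 s, if anything falls off the work surface, if the arm or the gripper's body presses on something with over 40 N, if the wrist force passes 120 N, or if a joint passes its speed limit or range.

ROBOT

A 7-joint arm with a two-finger parallel gripper is mounted at the origin on the work surface. World frame = base frame: x ahead of the robot, y to its left, z up, the work surface at z = 0. Lengths are in m, angles in rad, forces in N, time in s.
With the tool pointing down it reaches from about 0.4 to 0.9 m from the base axis. Payload 5.5 kg.
Tool frame: the origin (TCP) lies midway between the tips of the shut fingers; the grasp point (between the pads) lies 19 mm behind it (manip.grip_depth is the distance from the TCP to the grasp point, in m); z points along the fingers, y is the line along which they close (so a half turn about z gives the same grasp; the last joint's range is limited). The gripper opens to 92 mm and grips with 3 to 60 N. Pads are 19 mm wide; open, the fingers measure 130 mm over their backs; the gripper's body (75 mm by 190 mm) begins 47 mm behind the grasp point.
Start: joints at [1.432, 0.501, -0.427, 1.55, 0.221, 1.138, -0.21], TCP at [0.254, -0.598, 0.227] pointing down, gripper open.
Joint ranges: [-2.88, 2.88], [-0.31, 2.03], [-1.54, 1.56], [0.2, 2.42], [-1.41, 4.55], [0.19, 2.02], [-2.57, 2.57]. Speed limits (rad/s): [2.57, 2.57, 3.14, 3.14, 3.14, 3.14, 3.14].

INTERFACE

Orientations are given as a unit quaternion [x, y, z, w].
In Python, from bench import manip, effector, viewer gives the robot as it stands. Calls block until the motion is done:
- manip.move_pose(position, orientation): joint-space move of the TCP to a pose.
- manip.servo_line(position, ori=None, vel=0.15): straight line of the TCP; ori=None keeps the orientation; vel is the mean speed in m/s.
- manip.movej(angles): joint-space move.
- effector.open_jaws() and effector.close(f_grip=None): open the fingers fully, or close them until they stop; f_grip is the grip in N (None keeps the last).
- manip.sleep(seconds).
- manip.solve_ik(position, orientation): joint angles nearest the present ones, or None.
- viewer.get_image(name): name is "scene" or "top"; returns the picture (480x640x3 uint8, red, green, blue); there is no depth.
- viewer.get_calibration(name): a dict with "vfov" (degrees; the focal length in pixels is half the picture's height over the tangent of half this angle, whatever the lens; pixels are square), "cx", "cy" (the principal point, pixels), "eye" and "attitude" of the camera in the world. Camera axes: x right, y down, z forward; pixel columns grow to the right and rows downward; lengths in m; the calibration is good to about 2 mm. A picture is of the moment at which its call begins. get_calibration takes no time and is no camera call.
A pose or a line that the arm cannot do raises manip.PlanningError and nothing moves.
- manip.hand_in(): hands the job in; it is judged then, once.
Readings, each from a call of its own:
- manip.current_clock(): time.
- manip.current_q(): joint angles.
- manip.current_joint_velocities(): joint speeds.
- manip.current_tau(): joint torques, N m.
- manip.current_tool_pos(): TCP position.
- manip.current_tcp_rot(): TCP orientation.
- manip.current_force(): force on the tool from outside, world axes, zero at the start.
- manip.current_wrist_torque(): the same for the moment, N m.
- manip.current_finger_gap(): finger opening in m.
- manip.current_gripper_force(): force on a finger pad.
Only numpy, scipy, OpenCV 4.12 (cv2) and the standard library are available. Lean on these libraries where they do the work, as an engineer would, in place of code of your own. Each camera call takes 0.05 s, during which the arm holds its last target. There are 200 camera calls.

## Working session

There is one attempt and no reset: what is moved stays moved. The work goes in short steps, each a Python script; the robot and the scene stay as the last script left them, time stands still between calls to the robot, and variables do not carry over. Pictures are saved under pics/ and viewed, at most 14 in all, crops included, and the job is handed in when it is done.

```bash
mkdir -p pics; ls
python3 - <<'E'
from bench import manip, effector, viewer
import cv2
for n in("scene","top"):
    cv2.imwrite(f"pics/{n}0.png",viewer.get_image(n)[:,:,::-1]); print(n,viewer.get_calibration(n))
print(manip.current_clock(),manip.current_tcp_rot(),manip.grip_depth)
E
```

```text
pics
scene {'vfov': 57.721041973487246, 'cx': 318.4241325903233, 'cy': 240.53597515378928, 'eye': array([ 1.20168208, -0.4013081 ,  0.54142397]), 'attitude': array([ 0.76400397,  0.42784656, -0.23118703, -0.42402572])}
top {'vfov': 45.88405239436573, 'cx': 315.81569271929936, 'cy': 250.26699745240552, 'eye': array([0.39690983, 0.01174693, 1.4195433 ]), 'attitude': array([-0.70414339,  0.70643418, -0.05178132,  0.04951304])}
0.1 [ 9.79883935e-01  1.99566144e-01 -1.50231352e-04 -8.97922431e-04] 0.0188
```

View pics/scene0.png

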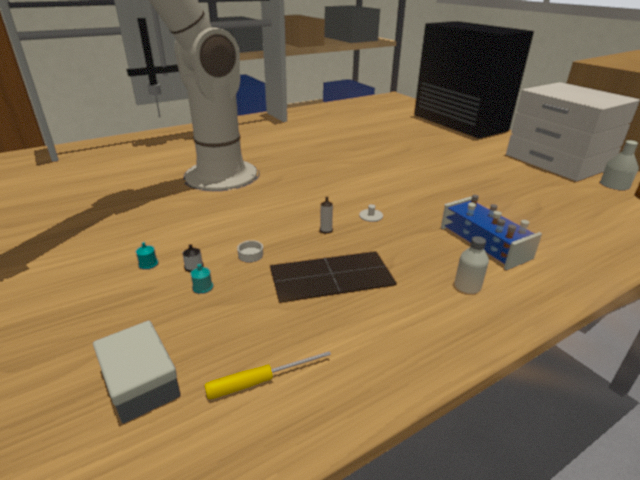

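View pics/top0.png

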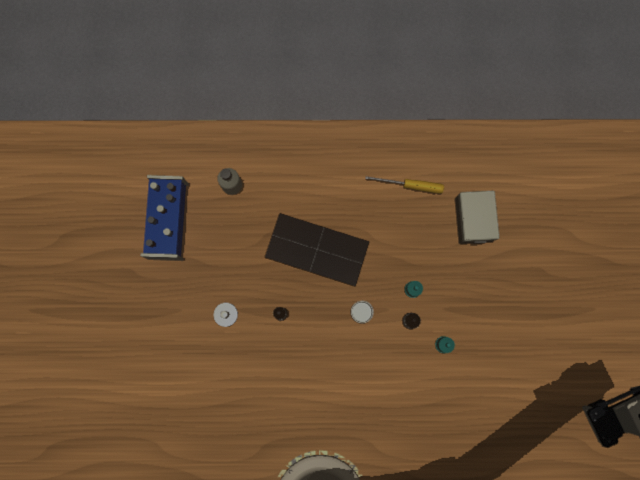

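The top view shows the rack on the left at (164,217), so the tall cartridge goes to the plate's left (+y) end. The plate is at (317,250), the dish at (362,312), the cover at (226,314), the tall cartridge at (281,314) and the short one at (411,321). The turquoise look-alikes are at (414,289) and (446,345). I'll enlarge both views to pick out the features.

```bash
cat > h.py <<'E'
import numpy as np, cv2
from scipy.spatial.transform import Rotation as R
from bench import manip, effector, viewer
def cam(n):
    c=viewer.get_calibration(n); f=240/np.tan(np.radians(c['vfov'])/2)
    return c,f,R.from_quat(c['attitude']).as_matrix(),np.array(c['eye'])
def ray(n,u,v,z):
    c,f,M,e=cam(n); d=M@np.array([(u-c['cx'])/f,(v-c['cy'])/f,1.]); return e+d*(z-e[2])/d[2]
def proj(n,p):
    c,f,M,e=cam(n); q=M.T@(np.array(p)-e); return np.array([c['cx']+f*q[0]/q[2],c['cy']+f*q[1]/q[2]])
E
python3 - <<'E'
import cv2
a=cv2.imread('pics/top0.png')[205:365,200:460]; b=cv2.imread('pics/scene0.png')[180:310,130:410]
cv2.imwrite('pics/c1.png',cv2.resize(a,None,fx=3,fy=3,interpolation=cv2.INTER_CUBIC))
cv2.imwrite('pics/c2.png',cv2.resize(b,None,fx=2.8,fy=2.8,interpolation=cv2.INTER_CUBIC))
E
```

```text
(no output)
```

View pics/c1.png

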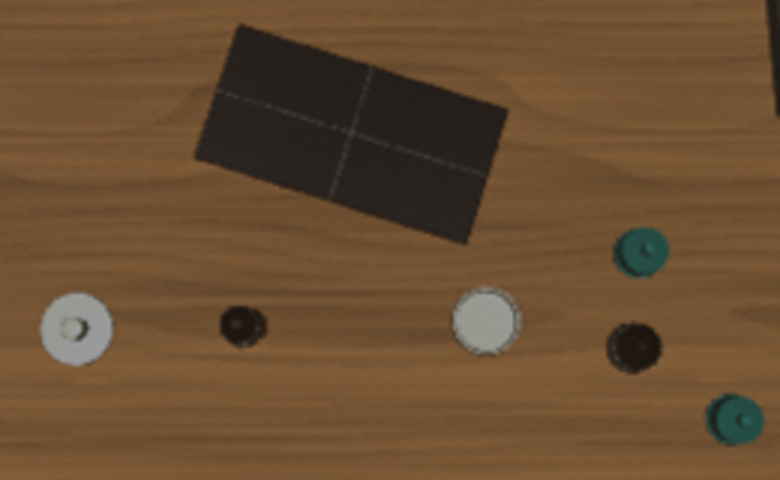

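View pics/c2.png

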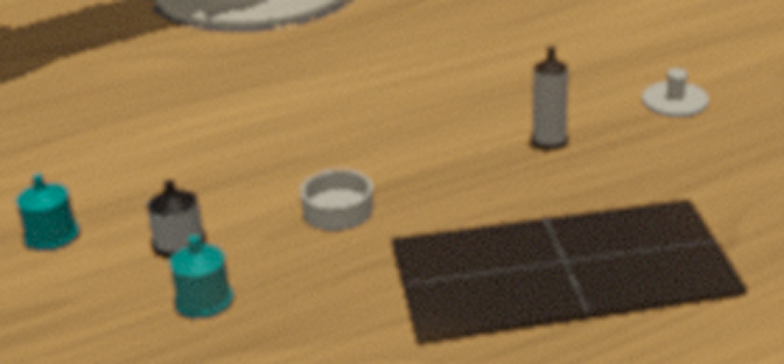

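The crops show all parts clear of each other: dish at crop-1 (486,321), cover (77,329), tall (243,326), short (634,347), and the plate cross at (351,132). In the scene view one turquoise part partly hides the short cartridge. Next I'll measure by casting rays.

```bash
cat >> h.py <<'E'
S=4
def blob(img,u,v,chroma=22,val=None,h=28):
    "contour (image px) of the low-chroma blob nearest (u,v)"
    x0,y0=int(u)-h,int(v)-h
    big=cv2.resize(img[y0:y0+2*h,x0:x0+2*h].astype(np.float32),None,fx=S,fy=S,interpolation=cv2.INTER_CUBIC)
    m=(big.max(2)-big.min(2)<chroma)
    if val is not None: m&=big.mean(2)>val
    cs,_=cv2.findContours(m.astype(np.uint8),cv2.RETR_EXTERNAL,cv2.CHAIN_APPROX_NONE)
    cs=[c for c in cs if cv2.contourArea(c)>40*S*S]
    c=min(cs,key=lambda c:np.linalg.norm(c[:,0].mean(0)-h*S))
    return (c[:,0]+.5)/S-.5+[x0,y0]
def disc(img,u,v,z,**k):
    c=blob(img,u,v,**k); p=np.array([ray('top',*q,z)[:2] for q in c]).astype(np.float32)
    (ctr,ax,_)=cv2.fitEllipse(p); return np.array(ctr),np.array(ax)
def cart(img,u,v,rb,rf,zs,z0=0.,**k):
    c=blob(img,u,v,**k); e=cam('top')[3][:2]
    P0=np.array([ray('top',*q,z0+.003)[:2] for q in c]);P1=np.array([ray('top',*q,z0+zs)[:2] for q in c])
    g=(P0.mean(0)+P1.mean(0))/2; d=(g-e)/np.linalg.norm(g-e); t=np.array([-d[1],d[0]])
    lo=(P0@d).min()+rf; hi=(P1@d).max()-rb; pt=P0@t; tt=(pt.min()+pt.max())/2
    return d*(lo+hi)/2+t*tt, lo-hi, np.ptp(pt)
def cross_plate(img):
    x0,y0=255,205;big=cv2.resize(img[y0:295,x0:380],None,fx=S,fy=S,interpolation=cv2.INTER_CUBIC).astype(int)
    m=((big.max(2)-big.min(2)<25)).astype(np.uint8); m=cv2.morphologyEx(m,cv2.MORPH_CLOSE,np.ones((9,9)))
    c=max(cv2.findContours(m,cv2.RETR_EXTERNAL,cv2.CHAIN_APPROX_NONE)[0],key=cv2.contourArea)[:,0]
    p=np.array([ray('top',*((q+.5)/S-.5+[x0,y0]),.008)[:2] for q in c]).astype(np.float32)
    r=cv2.minAreaRect(p*1000); b=cv2.boxPoints(r)/1000
    ed=[b[1]-b[0],b[2]-b[1]]; L=max(ed,key=np.linalg.norm); L=L*np.sign(L[1]); 
    return np.array(r[0])/1000,L/np.linalg.norm(L),r[1]
E
python3 - <<'E'
from h import *
t=viewer.get_image('top').copy(); s=viewer.get_image('scene').copy()
for n,(u,v) in dict(wood=(320,340),tall=(281,314),plate=(300,240),dish=(362,312),cover=(233,318)).items(): print(n,t[v,u])
d=disc(t,362,312,.011);c=disc(t,226,314,.0025);print('dish',d,'cover',c)
T=cart(t,281,314,.015,.017,.072);H=cart(t,411,321,.019,.021,.037);print('tall',T,'short',H)
P=cross_plate(t);print('plate',P,np.arctan2(-P[1][0],P[1][1]))
for n,p,z in(('dish',d[0],.011),('cover',c[0],0.0025),('talltop',T[0],.09),('tallfoot',T[0],0),('shorttop',H[0],.055),('shortfoot',H[0],0),('plate',P[0],.008)):
    q=proj('scene',[*p,z]);print(n,q)
    cv2.drawMarker(s,tuple(np.round(q).astype(int).tolist()),(255,0,0),cv2.MARKER_CROSS,5,1)
cv2.imwrite('pics/c3.png',cv2.resize(s[180:310,130:410,::-1],None,fx=2.8,fy=2.8,interpolation=cv2.INTER_CUBIC))
E
```

```text
wood [116  84  52]
tall [30 21 13]
plate [38 32 28]
dish [152 153 144]
cover [152 153 153]
dish (array([ 0.4468379, -0.1057858]), array([0.05202103, 0.05455588])) cover (array([0.44172898, 0.2322516 ]), array([0.05829895, 0.0587234 ]))
tall (array([0.44320303, 0.09397291]), np.float64(0.0023101044414129968), np.float64(0.03160813867987394)) short (array([ 0.42474733, -0.22657877]), np.float64(0.003969690233368184), np.float64(0.03821977228161205))
plate (array([0.60375177, 0.00447471]), array([0.30817407, 0.95132995], dtype=float32), (238.27288818359375, 119.32805633544922)) -0.31327313
dish [249.34085575 250.57491588]
cover [370.18243679 214.87220714]
talltop [325.71253332 196.7601592 ]
tallfoot [325.02486737 230.17351301]
shorttop [189.11567134 244.36303907]
shortfoot [192.97433565 266.16711399]
plate [330.39753409 272.71355188]
```

View pics/c3.png

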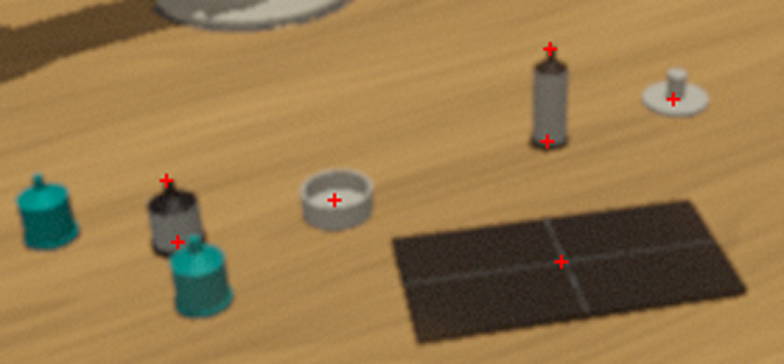

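All points agree with the second view, with a uniform offset of about 1 px, and the sizes fit (plate 238×119 mm, yaw −0.313 rad). I'll start with the dish.

```bash
cat >> h.py <<'E'
PC=np.array([.60375,.00447]); YAW=-.3133; PX=np.array([np.cos(YAW),np.sin(YAW)]); PY=np.array([-PX[1],PX[0]])
def go(xy,z,phi):
    "joint move to a downward pose, fingers closing along world angle phi (or its half turn), the nearer IK"
    best=None; q0=np.array(manip.current_q())
    for k in (0,np.pi):
        a=(phi+np.pi/2+k)/2; o=[np.cos(a),np.sin(a),0.,0.]
        q=manip.solve_ik([*xy,z],o)
        if q is not None and (best is None or abs(np.array(q)-q0).max()<best[0]): best=(abs(np.array(q)-q0).max(),o)
    manip.move_pose([*xy,z],best[1])
def line(xy,z,vel=.12): manip.servo_line([*xy,z],vel=vel)
def pick(xy,z,phi,f,hi=.16):
    go(xy,max(hi,z+.06),phi); line(xy,z); effector.close(f); g=manip.current_finger_gap()
    line(xy,z+.012,.08); line(xy,max(hi,z+.06),.25)
    print('gap',g,manip.current_finger_gap(),'F',manip.current_gripper_force(),'t',manip.current_clock())
def place(xy,z,phi,hi=.16,up=.15):
    "z: TCP height at which the part should just stand"
    go(xy,hi,phi); line(xy,z+.012,.15); line(xy,z+.0015,.04); f0=manip.current_force()[2]
    for k in range(6):
        line(xy,z+.001-.0005*k,.02); df=manip.current_force()[2]-f0
        if df>2: break
    print('contact',k,df,manip.current_tool_pos()); effector.open_jaws(); line(xy,up,.2); print('t',manip.current_clock())
E
python3 - <<'E'
from h import *
pick((.4468,-.1058),.004,YAW,15); place(PC,.012,YAW)
go((.4417,.2323),.15,YAW)
t=viewer.get_image('top'); cv2.imwrite('pics/t1.png',t[:,:,::-1])
print(disc(t,*proj('top',[*PC,.019]),.019,val=75),disc(t,226,314,.0025,val=75) ,manip.current_clock())
cv2.imwrite('pics/c4.png',cv2.resize(t[205:365,200:460,::-1],None,fx=3,fy=3,interpolation=cv2.INTER_CUBIC))
E
```

```text
gap 0.055967120321264927 0.056030124853027864 F 14.999916795641184 t 5.2667
contact 3 5.362772782205859 [0.60387575 0.00447593 0.01209199]
t 10.1417
(array([0.60500222, 0.0048552 ]), array([0.05586841, 0.05624845])) (array([0.42128575, 0.2573241 ]), array([0.08283974, 0.1693287 ])) 11.275
```

View pics/c4.png

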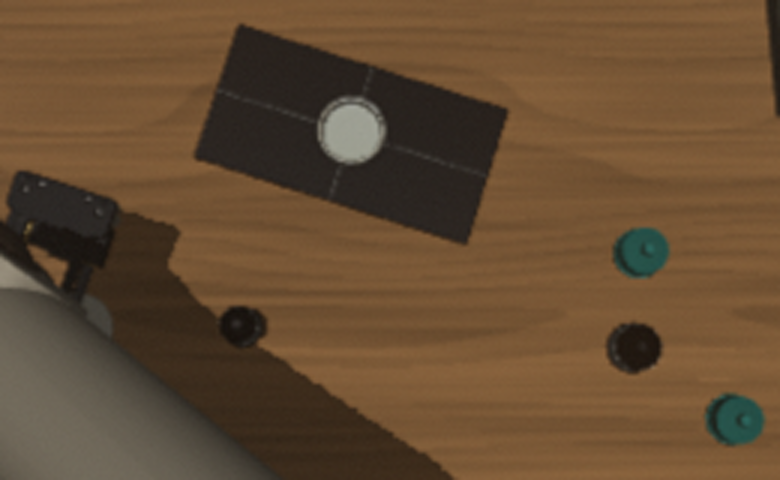

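The dish stands on the cross within about 1 mm: centre at crop (351,131), cross at (351,132). Now the cover, then the tall cartridge.

Run:
```python
from h import *
pick((.4417,.2323),.009,YAW,15); place((.6039,.0046),.039,YAW)
t=None
go((.4432,.0940),.16,YAW)
t=viewer.get_image('top');s=viewer.get_image('scene')
print(disc(t,*proj('top',[*PC,.0325]),.0325,val=75),manip.current_clock())
a=cv2.resize(t[205:365,200:460,::-1],(780,480),interpolation=cv2.INTER_CUBIC)[0:290];b=cv2.resize(s[200:310,230:510,::-1],(780,306),interpolation=cv2.INTER_CUBIC)
cv2.imwrite('pics/c5.png',np.vstack([a,b]))
```

```text
gap 0.017505184918640018 0.017341702315584833 F 14.999878406524658 t 15.0833
contact 3 4.550485798970907 [0.60399299 0.00460156 0.03895617]
t 20.4083
(array([0.60407913, 0.00499817]), array([0.0601683 , 0.06036337])) 21.275
```

View pics/c5.png

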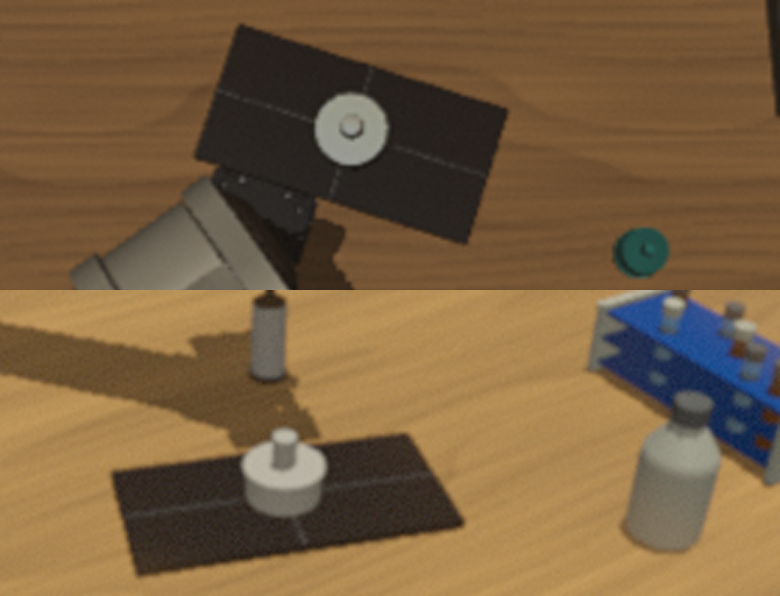

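The cover sits flat and concentric on the dish (top view (351,129), scene view (284,470)). Next the two cartridges.

Run:
```python
from h import *
c=PC-.0005*PX
pick((.4432,.0940),.036,YAW,20,hi=.17); place(c+.074*PY,.044,YAW,hi=.18,up=.17)
pick((.4247,-.2266),.0085,2.04,20,hi=.17); place(c-.074*PY,.0165,YAW,hi=.17,up=.17)
go((.45,-.35),.25,YAW)
t=viewer.get_image('top');s=viewer.get_image('scene')
for n,sg,a in(('tall',1,(.015,.017,.072,.008)),('short',-1,(.019,.021,.037,.008))):
    p=PC+sg*.074*PY; q=proj('scene',[*p,.008]);print(n,p,'foot px',q,'top px',proj('top',[*p,.098 if sg>0 else .063]))
print(manip.current_clock())
a=cv2.resize(t[205:305,240:400,::-1],(600,375),interpolation=cv2.INTER_CUBIC);b=cv2.resize(s[210:310,260:420,::-1],(600,375),interpolation=cv2.INTER_CUBIC)
cv2.imwrite('pics/c6.png',np.vstack([a[:300],b[:300]])); cv2.imwrite('pics/t2.png',t[:,:,::-1]); cv2.imwrite('pics/s2.png',s[:,:,::-1])
```

```text
gap 0.02968450562335138 0.029420447345744432 F 19.986187071456243 t 24.725
contact 3 6.112934007491171 [0.6261993  0.07510731 0.04397124]
t 29.7583
gap 0.03798104979359569 0.03762376919540669 F 19.99990572469173 t 34.5583
contact 3 5.6156989356858 [ 0.58055102 -0.0657289   0.01648636]
t 39.8833
tall [0.62655678 0.07486781] foot px [364.54497599 267.92951454] top px [287.12391114 234.08214445]
short [ 0.58094322 -0.06592781] foot px [295.05373388 277.66505621] top px [346.050884   255.01172788]
41.2083
```

View pics/c6.png

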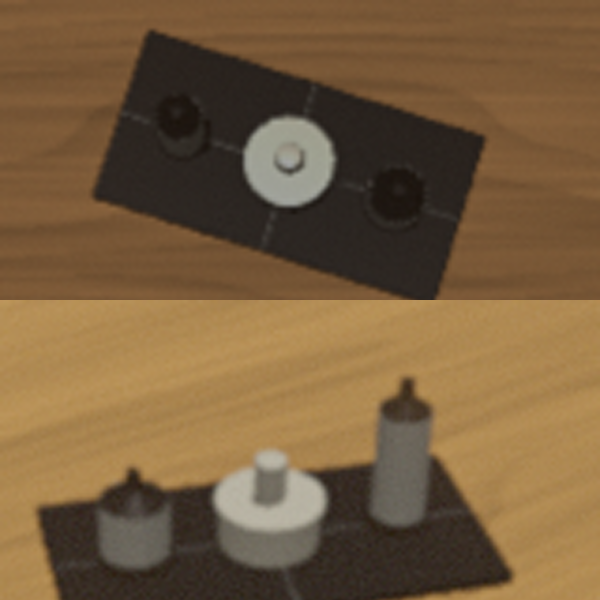

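View pics/s2.png

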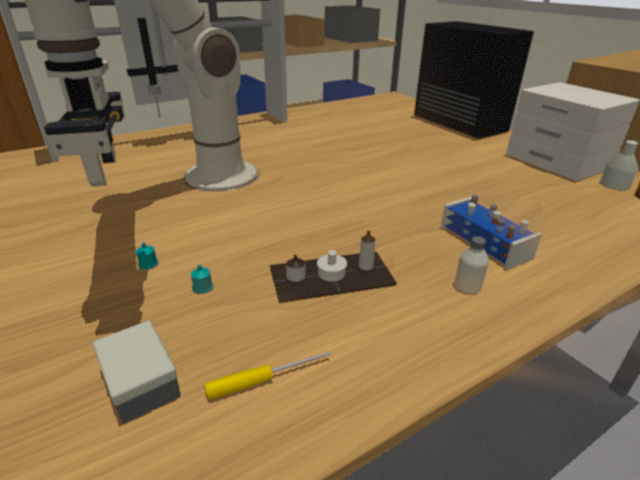

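The top view shows tall (crop (180,115)), covered dish (289,160) and short (396,193) lined up on the long line. The scene view shows both cartridges upright and within about 1 mm of the predicted spots. The bystanders haven't moved and the gripper is clear, so I'm handing in.

```bash
python3 -c "
from bench import manip
print(manip.hand_in())"
```

```text
the job is handed in; nothing more can be done
None
```

The job is handed in at about 41 s: the covered dish is in the middle of the plate, the tall cartridge at the rack end and the short one at the other end, each within 1–2 mm by camera, and the bystanders were left alone.

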